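# Light a stamped leather tag with the inspection torch, from above then slanting

## Task

Draw the yellow inspection torch up out of the tool stand and hold it steady and upright for about a second with its lens pointing straight down at the middle of the red leather tag, about 10 cm above it. Then tip the torch over to a slant of about 45 degrees, from whichever side you like, so that it points at the middle of the red tag from about 10 cm away and the stamped mark stands out. Finish while still holding the torch there, steady and clear of everything, and leave all the other things where they are.

Things in the scene. Friction and masses are not known exactly. Their poses are not given: they have to be found in the camera images.
- torch_center (a point): Centre of the inspection torch, half-way along it: a round rod 160 mm long, about 130 g, yellow barrel 29 mm across with a black tail cap, and at the lens end a black head 36 mm across and 36 mm long. Starts upright, lens down, loose in any one of the stand's sockets, its lowest 45 mm inside, its tail 175 mm above the table. Own z axis: from lens to tail (up at the start).
- torch_lens (a point): Middle of the torch's lens, in the flat face of the black head, 80 mm from torch_center along the torch's own -z; same axes. The torch points along its own -z from here. Hidden in the socket at the start.
- stand: Dark wooden tool stand, a block 85 mm (own x) by 250 mm (own y) and 60 mm high, fixed. Origin at the centre of its underside. Three round sockets in its top, 39 mm across and 45 mm deep, at own y = -75, 0 and +75 mm, with a tool in each. It may stand on either side of the table.
- slab: Dark grey stamping slab 170 mm (own x) by 260 mm (own y), 20 mm thick, fixed; origin at the centre of its underside. The three tags are fixed on it in a row along its own y axis, 80 mm apart, in any order. It is on the other side of the table from the stand.
- tag_red_top (a point): Middle of the upper face of the red leather tag, the target: a flat disc 50 mm across and 4 mm thick, with a dark stamped star, fixed on the slab; its face looks straight up, 24 mm above the table.
- tag_tan_top (a point): The same point of the tan tag, not to be checked.
- tag_blue_top (a point): The same point of the blue tag, not to be checked.
- stamp_wood_center (a point): Centre of a hand stamp with a pale wooden handle, standing in another socket: 102 mm long, 36 mm across at the steel foot, handle 28 mm across, top 117 mm above the table. Leave alone.
- stamp_blue_center (a point): Centre of a hand stamp of the same size with a blue handle, standing in the remaining socket. Leave alone.
- dye_bottle_center (a point): Centre of a brown dye bottle, 44 mm across and 100 mm high, at the back of the table. Leave alone.
- wax_tin_center (a point): Centre of a flat brass tin, 70 mm across and 30 mm high, at the back. Leave alone.
- glue_jar_center (a point): Centre of a white glue jar, 60 mm across and 75 mm high, at the right. Leave alone.
- mallet_grip (a point): The handle of a hammer lying on the table at the left. Leave alone.
Things that resemble listed ones, but are neither listed nor needed, are in the scene too. Of the things that look like the part that bears torch_center, the largest one is meant.

How it is judged (in metres and radians):
On the way, in this order (a step that is already met when the one before it is completed fails the run):
1. the torch is drawn up out of the stand in the gripper, its lens clear of the stand's top (height (world z) of torch_lens above 0.075 m and contact force between torch and the fingers above 1 N and contact force between torch and stand below 0.1 N), for 0.1 s.
2. the torch is held steady and upright, lens 55 to 150 mm above the red tag and no more than 18 mm to the side of its middle (horizontal distance between torch_lens and tag_red_top below 0.018 m and angle between torch_lens's own z axis and vertical below 0.2 rad and linear speed of torch below 0.04 m/s and contact force between torch and the fingers above 1 N and z of tag_red_top in the frame of torch_lens between -0.15 and -0.055 m), for 0.5 s.
At the end, for the whole second after the job is handed in: Gripper holds the torch at rest, off stand and slab, tipped 33 to 57 degrees from upright, lens end down and over 55 mm above the table; lens 55 to 150 mm from the red tag along the torch axis, which passes its middle within 18 mm in each cross direction (x of tag_red_top in the frame of torch_lens between -0.018 and 0.018 m and y of tag_red_top in the frame of torch_lens between -0.018 and 0.018 m and z of tag_red_top in the frame of torch_lens between -0.15 and -0.055 m and angle between torch_lens's own z axis and vertical between 0.58 and 0.99 rad and height (world z) of torch_lens above 0.055 m and contact force between torch and the fingers above 1 N and contact force between torch and stand below 0.1 N and contact force between torch and slab below 0.1 N and linear speed of torch below 0.04 m/s and angular speed of torch below 0.3 rad/s); the arm keeps its last pose, push and grip.
It fails at once if a hand stamp in the stand is moved more than 30 mm (distance of any of stamp_wood_center, stamp_blue_center from where it was at the start of the episode above 0.03 m).
It fails at once if the dye bottle, wax tin, glue jar or hammer is moved more than 30 mm (distance of any of dye_bottle_center, wax_tin_center, glue_jar_center, mallet_grip from where it was at the start of the episode above 0.03 m).
It also fails if it takes over 64 s, if anything falls off the work surface, if the arm or the gripper's body presses on something with over 40 N, if the wrist force passes 120 N, or if a joint passes its speed limit or range.

## Robot

A 6-joint arm with a two-finger parallel gripper is mounted at the origin on the work surface. World frame = base frame: x ahead of the robot, y to its left, z up, the work surface at z = 0. Lengths are in m, angles in degrees, forces in N, time in s.
With the tool pointing down it reaches from about 0.275 to 0.875 m from the base axis. Payload 12.5 kg.
Tool frame: the origin (TCP) lies between the finger pads; the fingertips stand 14 mm ahead of it and the grasp point (between the pads) lies 5 mm behind it; z points along the fingers, y is the line along which they close (so a half turn about z gives the same grasp; the last joint's range is limited). The gripper opens to 85 mm and grips with 20 to 120 N. Pads are 22 mm wide; open, the fingers measure 114 mm over their backs; the gripper's body (76 mm by 85 mm) begins 54 mm behind the grasp point. The pads swing forward as they close: fully open they stand 13 mm farther back than shut.
Start: joints at [-81.509, 20.094, 94.641, -0, 65.266, -4.847], TCP at [0.127, -0.535, 0.245] pointing down, gripper open.
Joint ranges: [-157.81, 157.81], [-45, 120.19], [0.68, 151.7], [-89.99, 269.99], [4.06, 180], [-164.3, 164.3]. Speed limits (degrees/s): [127.2, 127.2, 159.86, 180, 180, 180].

## Interface

Orientations are given as a 3x3 rotation matrix whose columns are the frame's x, y, z axes.
In Python, from rig import ctrl, imaging gives the robot as it stands.
- The arm moves only by the tool apply_moves, never from a script. Its argument "rows" is a list of rows, each a list of 3 entries, a list of its own where there are three numbers: the opening, from -1 (shut) to 1 (fully open), then the shift along the tool's x, y, z each as a share of 0.2 m, from -1 to 1, then the turn about the tool's z as a share of 90 degrees, from -1 to 1. In form: [[hand, [tx, ty, tz], yaw], ...]. A call has 1 to 8 rows; each row is the pose to reach, as a shift and turn from the pose commanded when the call began, along the tool's axes at that moment; what a row does not reach only later rows make up. A row lasts 1/10 s, in which the tool goes at most 50 mm and 8.59 degrees, less where a joint would pass 70% of its speed; a pose out of reach is approached as far as the arm can. A call with a number of a shift or a turn outside -1 to 1 is refused whole. A call with a gripper value outside its range is refused whole. The fingers move at their own pace and stop on an object; "squeeze" is the grip in N (left out, the last holds). Time passes only in rows, so rows that repeat a pose let the fingers close. It gives the time, the measured TCP pose, the force, the opening and the grip force at its end, in the units of the state.
- ctrl.sense(): the state, without advancing time (a new reading comes with each control period).
- imaging.grab_frame(name): name is "side" or "top" or "wrist"; returns the picture (400x640x3 uint8, blue, green, red); there is no depth.
- imaging.camera_params(name): a dict with "fx", "fy", "cx", "cy" (pixels), "position" and "orientation" of the camera in the world. Camera axes: x right, y down, z forward; pixel columns grow to the right and rows downward; lengths in m; the calibration is good to about 2 mm. The wrist camera is an equidistant fisheye: a pixel r from the principal point sees the ray r / f radians off the axis. A picture is of the moment at which its call begins: read the wrist's pose just before it. camera_params takes no time and is no camera call; for the wrist camera it gives the pose at the moment of the call.
- ctrl.job_done(): hands the job in; it is judged then, once.
The state is a dict: "time": time; "joints": joint angles; "joint_vel": joint speeds; "tau": joint torques, N m; "eef_pos": TCP position; "ee_rot": TCP orientation; "wrist_force": force on the tool from outside, world axes, zero at the start; "ft_torque": the same for the moment, N m; "grip_width": opening from 0.0 (shut) to 1.0 (fully open); "grasp_force": force on a finger pad.
Only numpy, scipy, OpenCV 4.12 (cv2) and the standard library are available. Lean on these libraries where they do the work, as an engineer would, in place of code of your own. Each camera call takes 0.05 s, during which the arm holds its last target. There are 200 camera calls.

## Working session

There is one attempt and no reset: what is moved stays moved. The work goes in short steps, Python scripts to look and compute and a tool call to move; the robot and the scene stay as the last step left them, time stands still between calls to the robot, and variables do not carry over. Pictures are saved under pics/ and viewed, at most 10 in all, crops included, and the job is handed in when it is done.

Besides the shell and the picture viewer there is one more tool, called after "Emit:" by a JSON object that holds its "api" and its "payload", one argument or row to a line. apply_moves: Moves the arm, as the interface text tells. Its arguments: {"type":"object","properties":{"rows":{"type":"array"},"squeeze":{"type":"number"}},"required":["rows"]}

```bash
ls; mkdir -p pics
cat > h.py <<'E'
import sys; sys.path.insert(0,'.')
import numpy as np, cv2
from rig import ctrl, imaging
def ray(name,uv,P=None):
    P=P or imaging.camera_params(name)
    x,y=(uv[0]-P['cx'])/P['fx'],(uv[1]-P['cy'])/P['fy']
    if name=='wrist':
        r=np.hypot(x,y); s=np.sin(r)/max(r,1e-9); d=np.array([x*s,y*s,np.cos(r)])
    else: d=np.array([x,y,1.])
    d=np.array(P['orientation'])@d
    return np.array(P['position']),d/np.linalg.norm(d)
def onplane(name,uv,z,P=None):
    o,d=ray(name,uv,P); return o+d*(z-o[2])/d[2]
E
python3 - <<'E'
from h import *
for n in('side','top'):
    P=imaging.camera_params(n); print(n,{k:np.round(v,3).tolist() for k,v in P.items()})
    im=imaging.grab_frame(n); cv2.imwrite(f'pics/{n}0.png',im)
print(ctrl.sense())
E
```

```text
pics
side {'fx': 467.307, 'fy': 467.307, 'cx': 315.715, 'cy': 196.729, 'position': [-0.219, 1.154, 0.893], 'orientation': [[-0.821, -0.277, 0.499], [-0.571, 0.417, -0.708], [-0.012, -0.866, -0.5]]}
top {'fx': 483.627, 'fy': 483.627, 'cx': 320.23, 'cy': 202.312, 'position': [0.43, 0.049, 1.464], 'orientation': [[0.004, -0.993, 0.116], [-1.0, -0.006, -0.017], [0.017, -0.116, -0.993]]}
{'time': 0.1, 'joints': array([-8.15100360e+01,  2.01199590e+01,  9.46721010e+01,  8.94650672e-04,
        6.52668066e+01, -4.84557727e+00]), 'joint_vel': array([-0.07665599, -0.05551827, -0.13332793,  0.05733896, -0.10890717,
        0.09937064]), 'tau': array([ 3.11523991e-04, -5.06832576e+01, -2.91877556e+01, -9.97778261e-05,
        2.64751732e-03,  1.41926628e-05]), 'eef_pos': array([ 0.1268618 , -0.53488283,  0.24483244]), 'ee_rot': array([[ 9.73037498e-01,  2.30646934e-01, -1.37656949e-04],
       [ 2.30646953e-01, -9.73036971e-01,  1.01825098e-03],
       [ 1.00911167e-04, -1.02254655e-03, -9.99999472e-01]]), 'wrist_force': array([0.28359221, 0.09518039, 0.50184738]), 'ft_torque': array([0.03278703, 0.02157105, 0.00039945]), 'grasp_force': 0.0, 'grip_width': 1.0050519864948761}
```

View pics/top0.png

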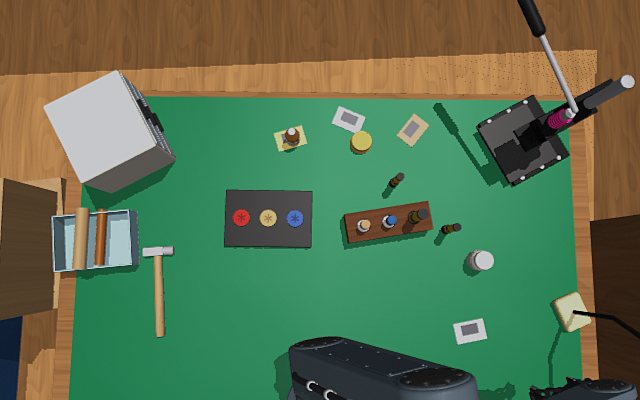

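View pics/side0.png

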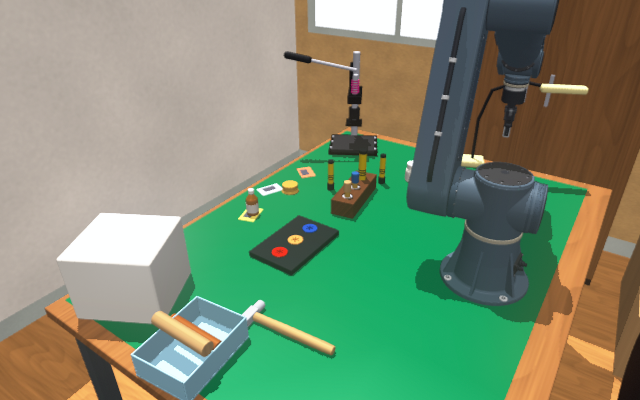

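Top picture: red tag at (241,217), tan (268,217), blue (294,217), stand centre about (388,221). There are three torch-like objects: the one in the stand at (417,217), a loose one at (396,181) and a loose one at (451,229). The torch should be the stand one, and a close crop will check that.

Run:
```python
from h import *
t=cv2.imread('pics/top0.png'); s=cv2.imread('pics/side0.png')
a=cv2.resize(t[165:265,330:480],(600,400),interpolation=cv2.INTER_CUBIC)
b=cv2.resize(s[140:225,310:400],None,fx=4,fy=4,interpolation=cv2.INTER_CUBIC)[:200*2]
b=cv2.resize(b,(200*1,188))
cv2.imwrite('pics/crop0.png',np.vstack([a,cv2.copyMakeBorder(b,0,0,0,400,cv2.BORDER_CONSTANT)]))
hsv=cv2.cvtColor(t,cv2.COLOR_BGR2HSV)
def cent(m,box):
    k=np.zeros_like(m); x0,y0,x1,y1=box; k[y0:y1,x0:x1]=m[y0:y1,x0:x1]
    c=max(cv2.findContours(k,0,2)[0],key=cv2.contourArea); return cv2.minEnclosingCircle(c),cv2.minAreaRect(c)
for nm,bx,lo,hi,z in[('red',(225,200,258,235),(0,120,80),(10,255,255),.024),('red2',(225,200,258,235),(170,120,80),(180,255,255),.024),('blue',(280,200,310,235),(100,80,60),(130,255,255),.024),('tan',(255,200,282,235),(12,60,120),(30,255,255),.024),('slab',(215,180,320,255),(0,0,0),(180,90,100),.02),('stand',(335,195,440,250),(0,60,30),(20,255,150),.06),('tailblack',(405,200,432,230),(0,0,0),(180,255,45),.175)]:
    try: c,r=cent(cv2.inRange(hsv,lo,hi),bx)
    except ValueError: print(nm,'none');continue
    print(nm,np.round(c[0],1),round(c[1],1),np.round(onplane('top',c[0],z),4))
    if nm in('slab','stand'): print([np.round(onplane('top',p,z)[:2],3).tolist() for p in cv2.boxPoints(r)])
```

```text
red [240.8 217.2] 8.7 [0.5515 0.261  0.024 ]
red2 [243. 209.] 0.0 [0.576  0.2551 0.024 ]
blue [294.5 218.2] 8.6 [0.5495 0.1013 0.024 ]
tan [267.8 217.6] 8.6 [0.5506 0.1809 0.024 ]
slab [267.5 218. ] 51.2 [0.5499 0.182  0.02  ]
[[0.469, 0.31], [0.637, 0.311], [0.632, 0.051], [0.464, 0.054]]
stand [387.9 222.2] 44.5 [ 0.5362 -0.1722  0.06  ]
[[0.559, -0.042], [0.601, -0.291], [0.517, -0.303], [0.476, -0.055]]
tailblack [413.1 217.1] 6.2 [ 0.5415 -0.2222  0.175 ]
```

View pics/crop0.png

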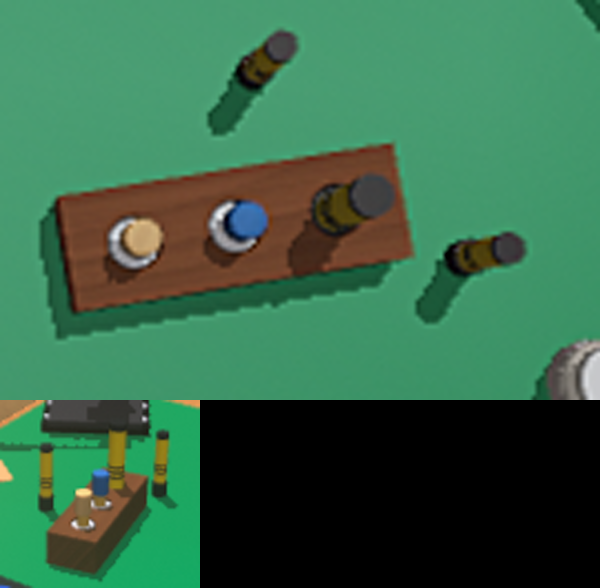

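The torch is the large one in the stand: tail at about (423,214), thicker and taller than the two thin loose ones at about (396,181) and (451,229). Next I'll get its position from the two views.

Run:
```python
from h import *
print('tail',onplane('top',(330+372/4,165+196/4),.175))
for n,top,base in [('A',(330+281/4,165+46/4),(330+250/4,165+78/4)),('B',(330+509/4,165+248/4),(330+462/4,165+257/4))]:
    b=onplane('top',base,.01); o,d=ray('top',top); 
    k=np.dot(b[:2]-o[:2],d[:2])/np.dot(d[:2],d[:2]); print(n,b,'topz',(o+k*d)[2])
for n,uv,z in [('wood',(330+142/4,165+238/4),.117),('blue',(330+246/4,165+220/4),.117),('bottle',(292,132),.1),('tin',(361,142),.03),('jar',(483,260),.075)]: print(n,onplane('top',uv,z))
s=ctrl.sense(); R=s['ee_rot']
g=np.array([.5482,-.2465,.135]); print((R.T@(g+[0,0,-.005]-s['eef_pos']))/.2)
```

```text
tail [ 0.55013785 -0.24900261  0.175     ]
A [ 0.65527798 -0.19562318  0.01      ] topz 0.14692630066300838
B [ 0.51969625 -0.35439049  0.01      ] topz 0.12817910038898583
wood [ 0.52514706 -0.10054106  0.117     ]
blue [ 0.53816679 -0.17353515  0.117     ]
bottle [0.79248145 0.10829624 0.1       ]
tin [ 0.78189166 -0.09813158  0.03      ]
jar [ 0.42801222 -0.44216172  0.075     ]
[ 2.38240452 -0.91654686  0.57534014]
```

Emit:
{"api": "apply_moves", "payload": {
  "rows": [
    [1,[0.2,-0.07,0],0],
    [1,[0.4,-0.15,0],0],
    [1,[0.6,-0.23,0],0],
    [1,[0.8,-0.3,0],0],
    [1,[1,-0.38,0],0]
  ],
  "squeeze": 60
}}

```text
time: 0.6
eef_pos: [0.3052, -0.4139, 0.2452]
ee_rot: [[0.973, 0.23, -0.0], [0.23, -0.973, 0.0], [-0.0, -0.0, -1.0]]
wrist_force: [0.4, -0.2, -0.3]
grip_width: 1.002
grasp_force: 0.0
```

Emit:
{"api": "apply_moves", "payload": {
  "rows": [
    [1,[0.2,-0.08,0],0],
    [1,[0.4,-0.15,0],0],
    [1,[0.6,-0.23,0],0],
    [1,[0.8,-0.3,0],0],
    [1,[1,-0.38,0],0],
    [1,[1,-0.38,0],0]
  ]
}}

```text
time: 1.2
eef_pos: [0.4839, -0.2922, 0.2448]
ee_rot: [[0.972, 0.234, 0.0], [0.234, -0.972, 0.001], [0.001, -0.001, -1.0]]
wrist_force: [-1.9, 0.6, 0.6]
grip_width: 0.998
grasp_force: 0.0
```

Emit:
{"api": "apply_moves", "payload": {
  "rows": [
    [1,[0.1,-0.04,0],0],
    [1,[0.2,-0.08,0],0],
    [1,[0.3,-0.12,0],0],
    [1,[0.39,-0.15,0],0],
    [1,[0.39,-0.15,0],0],
    [1,[0.39,-0.15,0],0]
  ]
}}

```text
time: 1.8
eef_pos: [0.5498, -0.2479, 0.245]
ee_rot: [[0.973, 0.231, -0.001], [0.231, -0.973, 0.0], [-0.001, -0.0, -1.0]]
wrist_force: [-0.2, -0.3, -0.2]
grip_width: 1.005
grasp_force: 0.0
```

Run:
```python
from h import *
P=imaging.camera_params('wrist'); s=ctrl.sense(); im=imaging.grab_frame('wrist'); cv2.imwrite('pics/w1.png',im)
print(s['eef_pos'],s['ee_rot'].round(3).tolist(),P)
```

```text
[ 0.5497973  -0.24787928  0.24497558] [[0.973, 0.231, -0.001], [0.231, -0.973, 0.0], [-0.001, -0.0, -1.0]] {'fx': 309.70691628693146, 'fy': 309.70691628693146, 'cx': 324.33603185113816, 'cy': 195.72889565543613, 'position': array([ 0.62199669, -0.23095314,  0.37284758]), 'orientation': array([[ 2.30547100e-01, -9.31508467e-01, -2.81318344e-01],
       [-9.73061038e-01, -2.20850778e-01, -6.61600340e-02],
       [-5.00743208e-04,  2.88992923e-01, -9.57331102e-01]])}
```

View pics/w1.png

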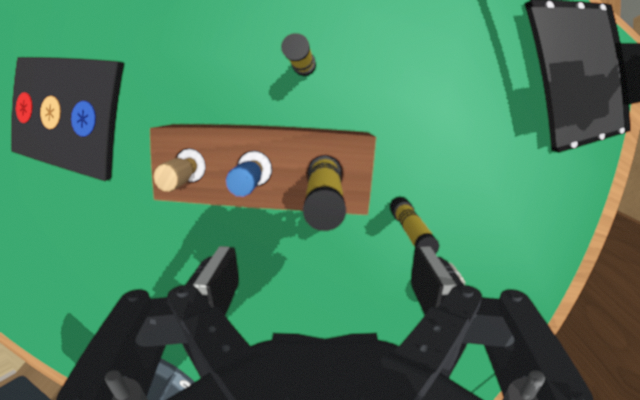

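Wrist picture: torch tail centre at (324,208), between the fingers; the loose small torch near the right finger is at (400,205) to (427,243); red tag at (24,107).

Run:
```python
from h import *
print('tail',onplane('wrist',(324,208),.175))
print('red',onplane('wrist',(24,107),.024))
o1,d1=ray('wrist',(427,243));o2,d2=ray('top',(330+509/4,165+248/4))
A=np.c_[d1,-d2]; k=np.linalg.lstsq(A,o2-o1,rcond=None)[0]; print('Btop',o1+k[0]*d1,o2+k[1]*d2)
o1,d1=ray('wrist',(324,208));o2,d2=ray('top',(423,214))
A=np.c_[d1,-d2]; k=np.linalg.lstsq(A,o2-o1,rcond=None)[0]; print('tail2',o1+k[0]*d1,o2+k[1]*d2)
```

```text
tail [ 0.55510334 -0.24665787  0.175     ]
red [0.55371618 0.25770925 0.024     ]
Btop [ 0.51957665 -0.35925859  0.10716407] [ 0.52018242 -0.36077821  0.10766317]
tail2 [ 0.55214736 -0.24734214  0.16621975] [ 0.55089282 -0.25086905  0.16691697]
```

Emit:
{"api": "apply_moves", "payload": {
  "rows": [
    [1,[0.01,0,0.15],0],
    [1,[0.01,0,0.3],0],
    [1,[0.01,0,0.45],0],
    [1,[0.01,0,0.56],0],
    [1,[0.01,0,0.56],0],
    [0.2,[0.01,0,0.56],0],
    [-0.3,[0.01,0,0.56],0],
    [-1,[0.01,0,0.56],0]
  ],
  "squeeze": 40
}}

```text
time: 2.65
eef_pos: [0.5524, -0.2477, 0.1347]
ee_rot: [[0.973, 0.231, 0.002], [0.231, -0.973, -0.001], [0.002, 0.001, -1.0]]
wrist_force: [-0.8, -1.0, -0.6]
grip_width: 0.51
grasp_force: 0.0
```

Emit:
{"api": "apply_moves", "payload": {
  "rows": [
    [-1,[0,0,0],0],
    [-1,[0,0,0],0],
    [-1,[0,0,0],0],
    [-1,[0,0,0],0],
    [-1,[0,0,0],0]
  ]
}}

```text
time: 3.15
eef_pos: [0.5524, -0.2475, 0.1344]
ee_rot: [[0.973, 0.231, 0.001], [0.231, -0.973, -0.001], [0.001, 0.001, -1.0]]
wrist_force: [-1.1, 1.1, 6.9]
grip_width: 0.329
grasp_force: 39.1
```

Grip holds on about 29 mm. Lifting 150 mm.

Emit:
{"api": "apply_moves", "payload": {
  "rows": [
    [-1,[0,0,-0.05],0],
    [-1,[0,0,-0.15],0],
    [-1,[0,0,-0.25],0],
    [-1,[0,0,-0.38],0],
    [-1,[0,0,-0.5],0],
    [-1,[0,0,-0.63],0],
    [-1,[0,0,-0.75],0],
    [-1,[0,0,-0.75],0]
  ]
}}

```text
time: 3.95
eef_pos: [0.5529, -0.2478, 0.2871]
ee_rot: [[0.973, 0.231, 0.005], [0.231, -0.973, -0.003], [0.004, 0.004, -1.0]]
wrist_force: [0.2, 0.4, -1.8]
grip_width: 0.332
grasp_force: 39.7
```

Run:
```python
from h import *
a=imaging.grab_frame('wrist'); b=imaging.grab_frame('side')
s=ctrl.sense(); print(s['eef_pos'],s['grasp_force'],s['ee_rot'].round(3).tolist())
cv2.imwrite('pics/l1.png',np.hstack([cv2.resize(a,(480,300)),cv2.resize(b[60:260,300:500],(300,300))]))
```

```text
[ 0.55176454 -0.24719518  0.28309925] 39.699992537498474 [[0.973, 0.231, -0.0], [0.231, -0.973, -0.0], [-0.0, 0.0, -1.0]]
```

View pics/l1.png

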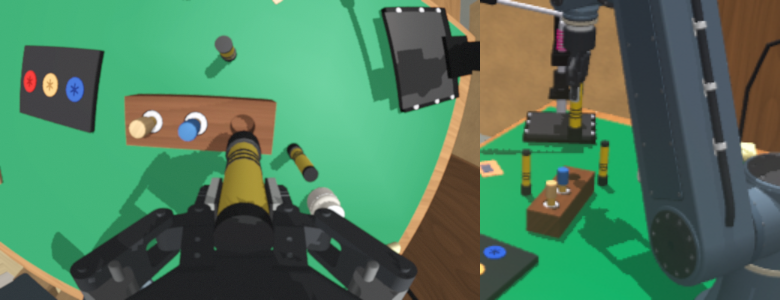

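Torch held upright, hole empty at (243,122) in the wrist half; lens about 165 mm up. Carrying it over to the red tag.

Emit:
{"api": "apply_moves", "payload": {
  "rows": [
    [-1,[0.01,-0.05,0],0],
    [-1,[0.04,-0.15,0],0],
    [-1,[0.06,-0.27,0],0],
    [-1,[0.09,-0.39,0],0],
    [-1,[0.12,-0.51,0],0],
    [-1,[0.15,-0.63,0],0],
    [-1,[0.18,-0.75,0],0],
    [-1,[0.2,-0.85,0],0]
  ],
  "squeeze": 70
}}

```text
time: 4.85
eef_pos: [0.551, -0.0707, 0.282]
ee_rot: [[0.973, 0.231, -0.002], [0.231, -0.973, 0.001], [-0.002, -0.001, -1.0]]
wrist_force: [-0.7, -0.6, -1.2]
grip_width: 0.318
grasp_force: 69.0
```

Emit:
{"api": "apply_moves", "payload": {
  "rows": [
    [-1,[0.03,-0.12,0],0],
    [-1,[0.06,-0.24,0],0],
    [-1,[0.09,-0.36,0],0],
    [-1,[0.12,-0.48,0],0],
    [-1,[0.14,-0.6,0],0],
    [-1,[0.17,-0.72,0],0],
    [-1,[0.2,-0.83,0],0],
    [-1,[0.21,-0.9,0],0]
  ]
}}

```text
time: 5.65
eef_pos: [0.5502, 0.114, 0.2821]
ee_rot: [[0.973, 0.232, -0.002], [0.232, -0.973, -0.0], [-0.002, -0.0, -1.0]]
wrist_force: [0.6, 0.0, -1.8]
grip_width: 0.321
grasp_force: 69.0
```

Emit:
{"api": "apply_moves", "payload": {
  "rows": [
    [-1,[0.03,-0.12,0],0],
    [-1,[0.06,-0.24,0.02],0],
    [-1,[0.09,-0.36,0.05],0],
    [-1,[0.12,-0.48,0.08],0],
    [-1,[0.14,-0.58,0.12],0],
    [-1,[0.165,-0.66,0.16],0],
    [-1,[0.175,-0.715,0.2],0],
    [-1,[0.175,-0.715,0.2],0]
  ]
}}

```text
time: 6.45
eef_pos: [0.5513, 0.2601, 0.2416]
ee_rot: [[0.973, 0.232, -0.002], [0.232, -0.973, -0.001], [-0.003, 0.0, -1.0]]
wrist_force: [0.0, 0.1, -1.1]
grip_width: 0.325
grasp_force: 69.1
```

Emit:
{"api": "apply_moves", "payload": {
  "rows": [
    [-1,[0,0,0],0],
    [-1,[0,0,0],0],
    [-1,[0,0,0],0]
  ]
}}

```text
time: 6.75
eef_pos: [0.5524, 0.2587, 0.2438]
ee_rot: [[0.973, 0.23, 0.001], [0.23, -0.973, 0.0], [0.001, -0.0, -1.0]]
wrist_force: [-0.1, 0.1, -1.8]
grip_width: 0.322
grasp_force: 69.1
```

Run:
```python
from h import *
a=imaging.grab_frame('wrist'); b=imaging.grab_frame('side')
s=ctrl.sense(); print(s['eef_pos'],s['grasp_force'],s['ee_rot'].round(3).tolist(),s['joints'].round(1))
cv2.imwrite('pics/l2.png',np.hstack([cv2.resize(a,(480,300)),cv2.resize(b[120:320,180:380],(300,300))]))
m=cv2.inRange(cv2.cvtColor(a,cv2.COLOR_BGR2HSV),(0,150,90),(8,255,255)); print(cv2.minEnclosingCircle(max(cv2.findContours(m,0,2)[0],key=cv2.contourArea)))
```

```text
[0.55226642 0.25892311 0.24363682] 69.14323925971985 [[0.973, 0.23, 0.0], [0.23, -0.973, 0.0], [0.0, -0.0, -1.0]] [20.7 26.4 85.4 -0.  68.1 97.4]
((321.3916015625, 169.3894805908203), 21.765615463256836)
```

View pics/l2.png

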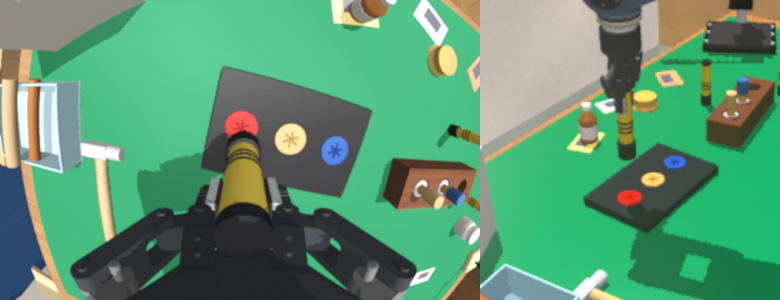

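Run:
```python
from h import *
P=imaging.camera_params('wrist'); s=ctrl.sense()
for uv in [(321.4,165.5),(321.4,169.4)]: print(onplane('wrist',uv,.024,P))
# predicted pixel of lens bottom rim + axis vs image: project
for z in (.1235,.1595,.2835):
    p=np.array([s['eef_pos'][0],s['eef_pos'][1],z]); c=np.array(P['orientation']).T@(p-P['position'])
    th=np.arctan2(np.hypot(c[0],c[1]),c[2]); n=c[:2]/np.hypot(c[0],c[1]); print(z,P['cx']+P['fx']*th*n[0],P['cy']+P['fy']*th*n[1])
R=s['ee_rot']; print('tilt geometry',P['position']-s['eef_pos'])
```

```text
[0.55694216 0.26343592 0.024     ]
[0.55250272 0.26239916 0.024     ]
0.1235 324.2648897921262 195.0863249751928
0.1595 324.2415345859997 209.27674614587886
0.2835 324.06018842438357 321.6566397769486
tilt geometry [0.07206951 0.01687049 0.12799471]
```

Emit:
{"api": "apply_moves", "payload": {
  "rows": [
    [-1,[0,0,0],0],
    [-1,[0,0,0],0],
    [-1,[0,0,0],0],
    [-1,[0,0,0],0],
    [-1,[0,0,0],0],
    [-1,[0,0,0],0],
    [-1,[0,0,0],0],
    [-1,[0,0,0],0]
  ]
}}

```text
time: 7.65
eef_pos: [0.5521, 0.2594, 0.2433]
ee_rot: [[0.973, 0.231, 0.0], [0.231, -0.973, 0.0], [0.0, -0.0, -1.0]]
wrist_force: [-0.6, 0.9, -0.8]
grip_width: 0.323
grasp_force: 69.1
```

Step 2 held for over a second. The moves can't tilt the tool, so I'll pivot the torch in the grip against the far slab edge: go past that edge, turn the tool square to it, then lower.

Emit:
{"api": "apply_moves", "payload": {
  "rows": [
    [-1,[0.08,0.05,0],0.03],
    [-1,[0.18,0.1,0],0.07],
    [-1,[0.28,0.16,0],0.11],
    [-1,[0.38,0.22,0],0.149],
    [-1,[0.48,0.27,0],0.149],
    [-1,[0.55,0.31,0],0.149],
    [-1,[0.55,0.31,0],0.149],
    [-1,[0.55,0.31,0],0.149]
  ]
}}

```text
time: 8.45
eef_pos: [0.6731, 0.2244, 0.2429]
ee_rot: [[1.0, -0.001, -0.001], [-0.001, -1.0, -0.0], [-0.001, 0.0, -1.0]]
wrist_force: [-1.0, 0.3, -1.2]
grip_width: 0.321
grasp_force: 69.2
```

Emit:
{"api": "apply_moves", "payload": {
  "rows": [
    [-1,[0,0,0.1],0],
    [-1,[0,0,0.2],0],
    [-1,[0,0,0.3],0],
    [-1,[0,0,0.4],0],
    [-1,[0,0,0.5],0],
    [-1,[0,0,0.58],0],
    [-1,[0,0,0.58],0],
    [-1,[0,0,0.58],0]
  ],
  "squeeze": 30
}}

```text
time: 9.25
eef_pos: [0.6734, 0.2247, 0.1279]
ee_rot: [[1.0, -0.001, 0.0], [-0.001, -1.0, 0.0], [0.0, -0.0, -1.0]]
wrist_force: [0.1, -0.2, -0.9]
grip_width: 0.32
grasp_force: 69.2
```

Run:
```python
from h import *
b=imaging.grab_frame('side')
s=ctrl.sense(); print(s['eef_pos'],s['grasp_force'],s['wrist_force'],s['ee_rot'].round(3).tolist())
cv2.imwrite('pics/l3.png',cv2.resize(b[130:280,180:380],(800,600)))
```

```text
[0.67378819 0.22470468 0.12851049] 69.17861938476562 [ 0.52429583  0.56281642 -0.70413892] [[1.0, -0.001, 0.001], [-0.001, -1.0, 0.0], [0.001, -0.0, -1.0]]
```

View pics/l3.png

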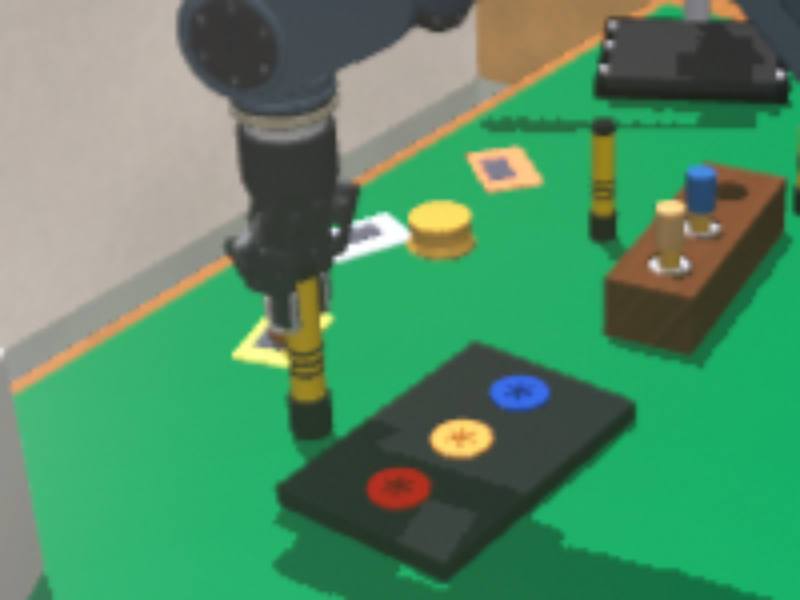

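Torch hangs at (310,400) next to the far slab edge, clear of the tags. Starting the pivot.

Emit:
{"api": "apply_moves", "payload": {
  "rows": [
    [-1,[-0.06,0,0.01],0],
    [-1,[-0.1,0,0.01],0],
    [-1,[-0.14,0,0.01],0],
    [-1,[-0.18,0,0.01],0],
    [-1,[-0.22,0,0.01],0],
    [-1,[-0.25,0,0.015],0],
    [-1,[-0.28,0,0.02],0],
    [-1,[-0.28,0,0.02],0]
  ],
  "squeeze": 30
}}

```text
time: 10.1
eef_pos: [0.617, 0.2246, 0.1234]
ee_rot: [[1.0, -0.001, 0.0], [-0.001, -1.0, 0.0], [0.0, -0.0, -1.0]]
wrist_force: [4.5, 1.1, 1.8]
grip_width: 0.324
grasp_force: 71.0
```

Run:
```python
from h import *
b=imaging.grab_frame('side');a=imaging.grab_frame('wrist')
s=ctrl.sense(); print(s['eef_pos'],s['grasp_force'],s['wrist_force'],s['ft_torque'],s['ee_rot'].round(3).tolist())
cv2.imwrite('pics/l4.png',np.hstack([cv2.resize(a,(480,300)),cv2.resize(b[150:250,200:300],(300,300))]))
```

```text
[0.61733162 0.22456435 0.12334989] 70.95177412033081 [2.35353661 0.32804859 1.67083386] [ 0.1160072  -0.87926774  0.01020974] [[1.0, -0.001, -0.0], [-0.001, -1.0, 0.0], [-0.0, -0.0, -1.0]]
```

View pics/l4.png

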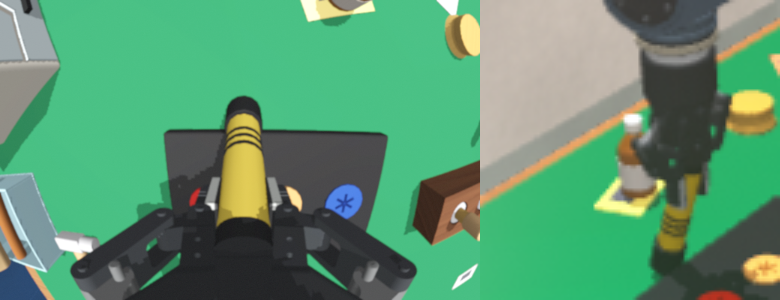

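Torch is tipping as planned (lens end at (243,105) in the wrist half) with a few newtons. Going on to about 48 degrees.

Emit:
{"api": "apply_moves", "payload": {
  "rows": [
    [-1,[-0.04,0,0.01],0],
    [-1,[-0.08,0,0.02],0],
    [-1,[-0.12,0,0.035],0],
    [-1,[-0.16,0,0.05],0],
    [-1,[-0.2,0,0.07],0],
    [-1,[-0.24,0,0.09],0],
    [-1,[-0.265,0,0.105],0],
    [-1,[-0.265,0,0.105],0]
  ]
}}

```text
time: 11.0
eef_pos: [0.5633, 0.2245, 0.1018]
ee_rot: [[1.0, -0.001, -0.002], [-0.001, -1.0, -0.0], [-0.002, 0.0, -1.0]]
wrist_force: [0.7, -1.1, 1.8]
grip_width: 0.322
grasp_force: 72.7
```

Emit:
{"api": "apply_moves", "payload": {
  "rows": [
    [-1,[0,0,-0.1],0],
    [-1,[0,0,-0.2],0],
    [-1,[0,0,-0.3],0],
    [-1,[0,0,-0.4],0],
    [-1,[0,0,-0.4],0],
    [-1,[0,0,-0.4],0]
  ],
  "squeeze": 90
}}

```text
time: 11.6
eef_pos: [0.5636, 0.2244, 0.1813]
ee_rot: [[1.0, -0.001, -0.002], [-0.001, -1.0, -0.0], [-0.002, 0.0, -1.0]]
wrist_force: [-0.1, 0.2, -2.2]
grip_width: 0.319
grasp_force: 88.5
```

Run:
```python
from h import *
P=imaging.camera_params('wrist');a=imaging.grab_frame('wrist');b=imaging.grab_frame('side')
s=ctrl.sense(); print(s['eef_pos'],s['grasp_force'],s['wrist_force'],s['ee_rot'].round(3).tolist())
cv2.imwrite('pics/w5.png',a);cv2.imwrite('pics/s5.png',b)
cv2.imwrite('pics/l5.png',np.hstack([cv2.resize(a,(480,300)),cv2.resize(b[130:250,190:310],(320,300))]))
# predicted head/lens pixels for tilt angles
for t in (35,40,45,50,55):
    th=np.radians(t); o=s['eef_pos']+[0,0,.005]; out=[]
    for L in (.123,.087):
        p=o+L*np.array([np.sin(th),0,-np.cos(th)])
        c=np.array(P['orientation']).T@(p-P['position']); q=np.hypot(c[0],c[1]); k=np.arctan2(q,c[2])*P['fx']/q
        out+=[round(P['cx']+k*c[0]),round(P['cy']+k*c[1])]
    print(t,out)
```

```text
[0.56353659 0.22432998 0.1806567 ] 88.47376585006714 [-0.01296219 -0.09676303 -1.17786357] [[1.0, -0.001, -0.003], [-0.001, -1.0, -0.001], [-0.003, 0.001, -1.0]]
35 [324, 110, 324, 143]
40 [324, 98, 324, 135]
45 [324, 86, 324, 126]
50 [324, 74, 324, 118]
55 [324, 63, 324, 110]
```

View pics/l5.png

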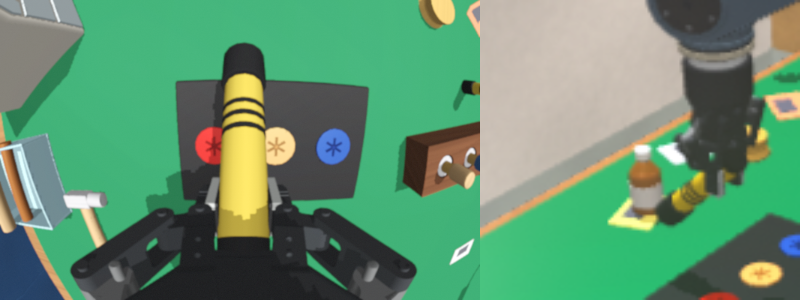

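Run:
```python
from h import *
from scipy.optimize import least_squares
P=imaging.camera_params('wrist');s=ctrl.sense();a=cv2.imread('pics/w5.png')
print('V',cv2.cvtColor(a,cv2.COLOR_BGR2HSV)[50:116:2,324,1:].tolist())
o=s['eef_pos']+[0,0,.005]
def row(th,L,r):
    p=o+L*np.array([np.sin(th),0,-np.cos(th)])+r*np.array([np.cos(th),0,np.sin(th)])
    c=np.array(P['orientation']).T@(p-P['position']); q=np.hypot(c[0],c[1]); return P['cy']+np.arctan2(q,c[2])*P['fx']/q*c[1]
for t in range(36,57,4):
    print(t,[round(row(np.radians(t),.123+d,.018),1) for d in(-.005,0,.005)],[round(row(np.radians(t),.087+d,.018),1) for d in(-.005,0,.005)])
h=cv2.cvtColor(a,cv2.COLOR_BGR2HSV); y=cv2.inRange(h,(20,120,80),(35,255,255))
for r in (115,180,240,280):
    k=np.flatnonzero(y[r,270:380])+270; print(r,k.min(),k.max())
```

```text
V [[155, 184], [159, 183], [155, 183], [152, 151], [48, 58], [16, 48], [11, 48], [10, 51], [14, 53], [11, 48], [10, 50], [5, 48], [10, 51], [15, 51], [10, 50], [10, 49], [5, 50], [11, 48], [10, 51], [15, 50], [10, 51], [14, 54], [27, 47], [31, 49], [159, 178], [153, 246], [151, 251], [151, 251], [151, 251], [151, 251], [151, 251], [151, 252], [151, 252]]
36 [np.float64(90.1), np.float64(86.1), np.float64(82.2)] [np.float64(124.5), np.float64(119.1), np.float64(113.9)]
40 [np.float64(80.9), np.float64(76.5), np.float64(72.3)] [np.float64(118.4), np.float64(112.5), np.float64(106.8)]
44 [np.float64(71.8), np.float64(67.1), np.float64(62.5)] [np.float64(112.5), np.float64(106.1), np.float64(100.0)]
48 [np.float64(62.9), np.float64(57.7), np.float64(52.7)] [np.float64(107.0), np.float64(100.1), np.float64(93.4)]
52 [np.float64(54.0), np.float64(48.4), np.float64(43.0)] [np.float64(101.8), np.float64(94.3), np.float64(87.1)]
56 [np.float64(45.3), np.float64(39.3), np.float64(33.4)] [np.float64(97.0), np.float64(88.9), np.float64(81.2)]
115 300 349
180 297 353
240 294 355
280 292 357
```

Lens rim at row 57.5 and head edge at row 97 both fit a tilt of 48 degrees. Moving the aim onto the red tag.

Emit:
{"api": "apply_moves", "payload": {
  "rows": [
    [-1,[-0.07,-0.02,0],0],
    [-1,[-0.2,-0.04,0],0],
    [-1,[-0.33,-0.07,0],0],
    [-1,[-0.46,-0.1,0.02],0],
    [-1,[-0.6,-0.13,0.03],0],
    [-1,[-0.73,-0.15,0.04],0],
    [-1,[-0.83,-0.17,0.06],0],
    [-1,[-0.885,-0.18,0.06],0]
  ]
}}

```text
time: 12.5
eef_pos: [0.3854, 0.2606, 0.1691]
ee_rot: [[1.0, -0.001, -0.003], [-0.001, -1.0, -0.001], [-0.003, 0.001, -1.0]]
wrist_force: [0.7, 0.1, -1.7]
grip_width: 0.319
grasp_force: 88.5
```

Emit:
{"api": "apply_moves", "payload": {
  "rows": [
    [-1,[0,0,0],0],
    [-1,[0,0,0],0],
    [-1,[0,0,0],0],
    [-1,[0,0,0],0]
  ]
}}

```text
time: 12.9
eef_pos: [0.3881, 0.2606, 0.1703]
ee_rot: [[1.0, -0.002, 0.0], [-0.002, -1.0, 0.0], [0.0, -0.0, -1.0]]
wrist_force: [0.7, -0.2, -1.6]
grip_width: 0.317
grasp_force: 88.5
```

Run:
```python
from h import *
P=imaging.camera_params('wrist');a=imaging.grab_frame('wrist');b=imaging.grab_frame('side')
s=ctrl.sense(); print(s['eef_pos'],s['grasp_force'],s['wrist_force'],s['joint_vel'].round(2))
cv2.imwrite('pics/l6.png',np.hstack([cv2.resize(a,(480,300)),cv2.resize(b[150:290,230:370],(320,300))]))
h=cv2.cvtColor(a,cv2.COLOR_BGR2HSV)
c=cv2.findContours(cv2.inRange(h,(0,150,70),(8,255,255)),0,2)[0]
c=max(c,key=cv2.contourArea); e=cv2.boundingRect(c);print('red',e,'x,y extent',onplane('wrist',(e[0]+e[2]/2,e[1]),.024,P),onplane('wrist',(e[0]+e[2]/2,e[1]+e[3]/2),.024,P))
print('V',[i for i in range(30,140) if h[i,324,2]<75])
hb=cv2.cvtColor(b,cv2.COLOR_BGR2HSV);c=max(cv2.findContours(cv2.inRange(hb,(0,150,90),(8,255,255))[200:300,240:330],0,2)[0],key=cv2.contourArea)
(x,y),r=cv2.minEnclosingCircle(c);print('side red',x+240,y+200,r,onplane('side',(x+240,y+200),.024))
```

```text
[0.3878788  0.2606744  0.17026367] 88.54498744010925 [-0.2052219   0.73476003 -1.19261959] [ 0.08 -0.11  0.13 -0.01 -0.04 -0.02]
red (295, 0, 53, 34) x,y extent [0.55909184 0.26281612 0.024     ] [0.54246659 0.26284109 0.024     ]
V [35, 56, 57, 58, 59, 60, 61, 62, 63, 64, 65, 66, 67, 68, 69, 70, 71, 72, 73, 74, 75, 76, 77, 78, 79, 80, 81, 82, 83, 84, 85, 86, 87, 88, 89, 90, 91, 92, 93, 94, 95, 96, 131, 132, 133]
side red 279.0625 251.5 8.078088760375977 [0.54987824 0.26549374 0.024     ]
```

View pics/l6.png

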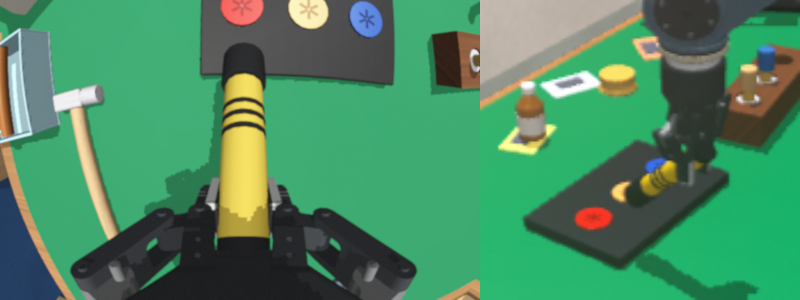

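Wrist picture: head at (243,58) points straight at the red tag, whose star is at (241,8), and the torch is clear of everything. A 3 mm trim, then settle.

Emit:
{"api": "apply_moves", "payload": {
  "rows": [
    [-1,[-0.015,-0.005,0],0],
    [-1,[-0.015,-0.005,0],0],
    [-1,[-0.015,-0.005,0],0],
    [-1,[-0.015,-0.005,0],0],
    [-1,[-0.015,-0.005,0],0],
    [-1,[-0.015,-0.005,0],0],
    [-1,[-0.015,-0.005,0],0],
    [-1,[-0.015,-0.005,0],0]
  ]
}}

```text
time: 13.8
eef_pos: [0.3845, 0.2618, 0.1703]
ee_rot: [[1.0, -0.001, 0.0], [-0.001, -1.0, 0.0], [0.0, -0.0, -1.0]]
wrist_force: [0.2, -0.1, -1.6]
grip_width: 0.321
grasp_force: 88.5
```

Run:
```python
from h import *
print(ctrl.sense()['eef_pos'],ctrl.sense()['grasp_force']); print(ctrl.job_done())
```

```text
[0.38447289 0.26178202 0.17029532] 88.5457706451416
the job is handed in; nothing more can be done
None
```

I handed the job in with the torch held steady at about 48° and aimed at the middle of the red tag from about 10 cm, after an upright hold over it of more than a second; the hand-in returned no verdict.

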